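# Hang a board carrier on the coating rail and slide it to the mark

## Task

Draw the board carrier straight up out of the black rack and stand it on the bench to change your grip to its two sides. Lift its hook over the rail's front lip at the open right half, lower it until it hangs fully seated behind the lip, then slide it along under the strip until its left edge meets the line scribed on the rail. Keep the carrier upright and leave the bottle, cutters, pump and the carrier already hanging there as they are.

Things in the scene. Friction and masses are not known exactly. Their poses are not given: they have to be found in the camera images.
- carrier_center (a point): Centre of the board carrier: a loose upright tray of 3 mm aluminium sheet with a green board on its front, 0.17 kg, 60 mm wide (y), 110 mm tall (z), stands by itself. The point is mid-width, 55 mm over the underside, 13 mm before the back sheet's rear face. z up, x to the rear (hook side), y left. From here the foot pan spans x -31 to +23, the board x -6 to +6, z -46 to +12.
- carrier_hook (a point): Place to pinch the carrier's hook front to back: the hook is a 46 mm wide flange (y) along the top edge that runs back and turns down, in section an upside-down J 20 mm thick over all (x -10 to +10 from here). The point is its middle, 12 mm below the carrier's top (43 mm above, 20 mm behind carrier_center). Inside the J is a 14 mm gap (x -7 to +7), open below.
- carrier_side (a point): Place to grip the carrier across its two sides: mid-width, 27 mm below its top (28 mm right above carrier_center). The flat side walls are 60 mm apart outside; from here they span x -11 to +13 and z -83 to +17 mm. Same axes as carrier_center.
- carrier_nose (a point): The lower end of the carrier's hook nose (the J's short leg, 3 mm thick), mid-width, 22 mm below the carrier's top; same axes as carrier_center.
- carrier_edge (a point): The carrier's left edge seen from the front: point on the outer face of its left side wall, level with carrier_center, 30 mm to its left; same axes.
- rack: Fixed black rack; the carrier stands in it on a 6 mm base at the start and comes out straight up. Origin on the bench below the rear face of the carrier's back sheet; x to the rear, y left. Side walls 116 mm tall, level with the carrier's top, 65 mm apart inside, 80 over all, x -60 to +90: in here the carrier's sides cannot be reached. A fixed board stands at x +65, 70 mm high.
- rail: Fixed bench stand with an aluminium rail 270 mm long along y (y -120 to +150). Origin on the bench below its front face; x to the rear, y left, z up. Front lip 4 mm thick (x 0 to 4), top at z 145 mm; the same sheet goes down as a flat face to z 85. Behind the lip a channel 18 mm wide (x 4 to 22), 28 mm deep; then a back wall (x 22 to 26) up to z 147.
- keeper (a point): Middle of the keeper strip's underside: the strip covers the channel over the left half of the rail only (rail y +5 to +150 mm), 10 mm over the lip's top, 3 mm thick. A hook cannot be lifted in or out there, but a seated carrier slides under it. Axes as the rail's.
- bay (a point): Middle of the open right half of the rail (rail y -57 mm; open from -120 to +5), on the lip's front top edge; axes as the rail's. A carrier hung here with its hook to the rear rests with the hook's crown on the lip: its top 3 mm over this point, nose tip 19 mm below it, back sheet's rear face 0 to 10 mm before it. Let go, it leans a little, lower end to the rail (under 0.2 rad).
- line (a point): The scribed line: dark, 2.5 mm wide, upright on the rail's face and on over the keeper strip, 102 mm left of bay. The point is its middle on the front face at the height of the lip's top; axes as the rail's. A seated carrier slides along the rail with light friction (under 2 N), and nothing stops it at the line.
- clear_bench (a point): A point on the bare bench top (no mark there), before the black soldering station, which is 180 mm tall and begins 65 mm behind it: 60 mm all round it are clear, a fair place to stand the carrier facing the robot, its centre over this point.
- rinse_bottle: Bystander: white bottle with a blue cap, 52 mm across, 110 mm tall, standing behind the rack; origin under its centre.
- side_cutters: Bystander: red-handled side cutters, 34x113x10 mm, lying on the bench; origin under the centre.
- desolder_pump: Bystander: blue desoldering pump, 17x188x17 mm, lying in front of the rail; origin under the centre.
- parked_carrier: Bystander: a second carrier of the same kind, loose, already hanging on the left end of the rail under the keeper strip, its right side 38 mm left of the line. Origin at its underside, mid-width, below the rear face of its back sheet.

How it is judged (in metres and radians):
On the way, in this order (a step that is already met when the one before it is completed fails the run):
1. the carrier stands upright on the bench top, clear of the rack, let go (height (world z) of carrier_center below 0.06 m and angle between carrier_center's own z axis and vertical below 0.1 rad and horizontal distance between carrier_center and rack above 0.1 m and contact force between the fingers and carrier below 0.1 N and linear speed of carrier below 0.03 m/s), for 0.1 s.
2. the hook is seated behind the lip at the open end, the carrier's left edge still at least 30 mm short of the line (z of carrier_nose in the frame of bay between -0.028 and -0.014 m and x of carrier_nose in the frame of bay between 0.004 and 0.022 m and y of carrier_edge in the frame of line between -0.15 and -0.03 m), for 0.1 s.
At the end, for the whole second after the job is handed in: The carrier hangs at rest and let go, its hook nose at least 14 mm below the lip's top in the channel behind the lip, leaning less than 0.25 rad, its left edge within 5 mm of the middle of the scribed line (z of carrier_nose in the frame of bay between -0.028 and -0.014 m and x of carrier_nose in the frame of bay between 0.004 and 0.022 m and y of carrier_edge in the frame of line between -0.005 and 0.005 m and angle between carrier_center's own z axis and vertical below 0.25 rad and linear speed of carrier below 0.02 m/s); the robot touches nothing.
It fails at once if the carrier tipped over (angle between carrier_center's own z axis and vertical above 0.7 rad).
It fails at once if a bystander was moved by more than 30 mm (distance of any of rinse_bottle, side_cutters, desolder_pump, parked_carrier from where it was at the start of the episode above 0.03 m).
It also fails if it takes over 66 s, if anything falls off the work surface, if the arm or the gripper's body presses on something with over 40 N, if the wrist force passes 120 N, or if a joint passes its speed limit or range.

## Robot

A 6-joint arm with a two-finger parallel gripper is mounted at the origin on a cart in front of the work surface, level with it; the furniture and walls round the work are solid. World frame = base frame: x ahead of the robot, y to its left, z up, the work surface at z = 0. Lengths are in m, angles in degrees, forces in N, time in s.
With the tool pointing down it reaches from about 0.375 to 0.9 m from the base axis. Payload 3.1 kg.
Tool frame: the origin (TCP) lies on the centre line of the jaws, within the pads' length; the fingertips stand finger_overhang ahead of it and the grasp point (between the pads) lies 5 mm behind it (finger_overhang is the distance from the TCP to the fingertips, in m); z points along the fingers, y is the line along which they close (so a half turn about z gives the same grasp; the last joint's range is limited). The gripper opens to 87 mm and grips with 3 to 60 N. Pads are 19 mm wide; open, the fingers measure 117 mm over their backs; the gripper's body (75 mm by 190 mm) begins 51 mm behind the grasp point.
Start: joints at [-74.742, 30.224, 82.088, -0, 67.689, -10.227], TCP at [0.269, -0.564, 0.237] pointing down, gripper open.
Joint ranges: [-176.69, 176.69], [-43.24, 126.21], [12.49, 139.97], [-82, 262], [0, 151.66], [-163.58, 163.58]. Speed limits (degrees/s): [159.86, 159.86, 180, 180, 180, 180].

## Interface

Orientations are given as a 3x3 rotation matrix whose columns are the frame's x, y, z axes.
In Python, from rig import read_state, capture, calibration, hand_in, finger_overhang gives the robot as it stands.
- The arm moves only by the tool send_rows, never from a script. Its argument "plan" is a list of rows, each a list of 5 numbers: the closure in counts, from 0 (fully open) to 255 (shut), then the shift along the tool's x, y, z in m, then the turn about the tool's z in rad. A call has 1 to 20 rows; each row shifts and turns the commanded pose from where the row before left it, along the tool's axes as they then stand; what a row does not reach is not made up. A row lasts 1/12 s, in which the tool goes at most 41.7 mm and 7.16 degrees, less where a joint would pass 70% of its speed; a pose out of reach is approached as far as the arm can. A call is refused whole if a number of a shift passes 0.0417 or a number of a turn 0.125, either way. A call with a gripper value outside its range is refused whole. The fingers move at their own pace and stop on an object; the grip force is fixed at half the most. Time passes only in rows, so rows that do not move let the fingers close. It gives the time, the measured TCP pose, the force, the opening and the grip force at its end, in the units of the state.
- read_state(): the state, without advancing time (a new reading comes with each control period).
- capture(name): name is "scene" or "top"; returns (picture, depth): 420x560x3 uint8, blue, green, red; 420x560 float32, m along the optical axis (not along the pixel's ray), 0 where there is no reading.
- calibration(name): a dict with "fx", "fy", "cx", "cy" (pixels), "xyz" and "rotation" of the camera in the world. Camera axes: x right, y down, z forward; pixel columns grow to the right and rows downward; lengths in m; the calibration is good to about 2 mm. A picture is of the moment at which its call begins. calibration takes no time and is no camera call.
- hand_in(): hands the job in; it is judged then, once.
The state is a dict: "time_s": time; "joint_positions": joint angles; "qvel": joint speeds; "tau": joint torques, N m; "position": TCP position; "tcp_rot": TCP orientation; "force": force on the tool from outside, world axes, zero at the start; "moment": the same for the moment, N m; "opening": opening from 0.0 (shut) to 1.0 (fully open); "grasp_force": force on a finger pad.
Only numpy, scipy, OpenCV 4.12 (cv2) and the standard library are available. Lean on these libraries where they do the work, as an engineer would, in place of code of your own. Each camera call takes 0.05 s, during which the arm holds its last target. There are 200 camera calls.

## Working session

There is one attempt and no reset: what is moved stays moved. The work goes in short steps, Python scripts to look and compute and a tool call to move; the robot and the scene stay as the last step left them, time stands still between calls to the robot, and variables do not carry over. Pictures are saved under pics/ and viewed, at most 13 in all, crops included, and the job is handed in when it is done.

Besides the shell and the picture viewer there is one more tool, called after "Request:" in YAML: its name, and indented under it one key for each argument. send_rows: Moves the arm, as the interface text tells. Its arguments: {"type":"object","properties":{"plan":{"type":"array","items":{"type":"array","items":{"type":"number"}}}},"required":["plan"]}

```bash
ls; mkdir -p pics; python3 - <<'E'
from rig import *
import cv2,numpy as np
s=read_state();print(s['position'],s['tcp_rot'],finger_overhang if not callable(finger_overhang) else finger_overhang(),s['time_s'],s['opening'])
for n in ('scene','top'):
    p,d=capture(n);c=calibration(n);print(n,c)
    cv2.imwrite(f'pics/{n}0.png',p);np.savez(f'{n}0.npz',p=p,d=d)
E
```

```text
pics
[ 0.26875376 -0.56350525  0.23559358] [[ 9.02707842e-01  4.30253684e-01 -5.64304315e-04]
 [ 4.30253899e-01 -9.02705623e-01  2.03477138e-03]
 [ 3.66067205e-04 -2.07959822e-03 -9.99997771e-01]] 0.014 0.0 1.0042370942756755
scene {'fx': 457.24545457295665, 'fy': 457.24545457295665, 'cx': 279.0904696827111, 'cy': 208.27972792707655, 'xyz': array([-0.48269649,  0.55552223,  0.68514922]), 'rotation': array([[-0.52236909, -0.35719718,  0.77430014],
       [-0.85234761,  0.24553524, -0.46175318],
       [-0.02518103, -0.90117846, -0.43271618]])}
top {'fx': 523.8104260740948, 'fy': 523.8104260740948, 'cx': 272.7303631705059, 'cy': 205.3398207981955, 'xyz': array([ 0.3318082 , -0.02758931,  1.37587165]), 'rotation': array([[-0.02662578, -0.9902569 ,  0.13668335],
       [-0.9994194 ,  0.02346196, -0.02470644],
       [ 0.02125887, -0.13726182, -0.99030665]])}
```

View pics/scene0.png

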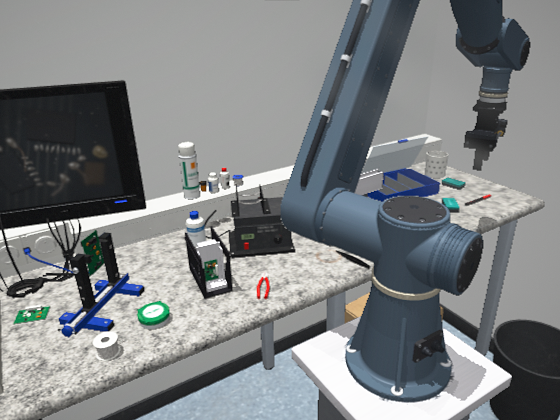

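View pics/top0.png

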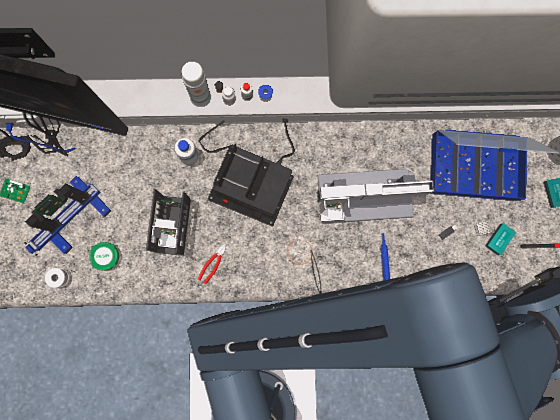

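The scene view shows the rack with the carrier at (208,262), while the arm hides the rail. In the top view the carrier's rack is at (168,222), the station at (250,182), the rail runs from (318,190) to (433,185), the cutters are at (210,265) and the pump at (386,257).

```bash
cat > h.py <<'E'
import numpy as np,cv2
from rig import *
def cloud(d,c):
    v,u=np.mgrid[:d.shape[0],:d.shape[1]]
    P=np.stack([(u-c['cx'])/c['fx']*d,(v-c['cy'])/c['fy']*d,d],-1)
    return P@c['rotation'].T+c['xyz']
def ray(u,v,z,c):
    r=c['rotation']@np.array([(u-c['cx'])/c['fx'],(v-c['cy'])/c['fy'],1]);return c['xyz']+r*(z-c['xyz'][2])/r[2]
def proj(P,c):
    q=(np.atleast_2d(P)-c['xyz'])@c['rotation'];return np.c_[q[:,0]/q[:,2]*c['fx']+c['cx'],q[:,1]/q[:,2]*c['fy']+c['cy']]
def rect(W): 
    r=cv2.minAreaRect((W[:,:2]*1000).astype(np.float32));return np.round(r[0],1),np.round(r[1],1),round(r[2],1),len(W)
E
python3 - <<'E'
from h import *
z=np.load('top0.npz');p,d=z['p'],z['d'];c=calibration('top');W=cloud(d,c)
z2=W[...,2]
def reg(a,lo,hi):
    x0,x1,y0,y1=a;m=np.zeros(d.shape,bool);m[y0:y1,x0:x1]=1;return W[m&(d>0)&(z2>lo)&(z2<hi)]
print('bench z',np.median(reg((290,320,225,250),-.05,.05)[:,2]))
print('rack top',rect(reg((140,200,180,260),.105,.13)))
print('station',rect(reg((205,300,135,230),.03,.25)), reg((205,300,135,230),.03,.3)[:,2].max())
print('rail hi',rect(reg((312,440,165,225),.135,.17)))
print('strip',rect(reg((312,440,165,225),.152,.17)))
print('pump',rect(reg((370,400,230,285),.007,.03)),'cut',rect(reg((195,230,245,290),.004,.03)))
print('bottle',rect(reg((170,205,130,165),.09,.13)))
a=cv2.resize(p[175:265,140:200],None,fx=6.6,fy=6.6,interpolation=cv2.INTER_CUBIC)
b=cv2.resize(p[160:230,310:440],None,fx=6,fy=6,interpolation=cv2.INTER_CUBIC)
cv2.imwrite('pics/railcrop.png',b);cv2.imwrite('pics/rackcrop.png',a)
E
```

```text
bench z -0.0009720120995948545
rack top (array([474.5, 201. ]), array([ 78.4, 148.9]), 82.7, 536)
station (array([587.5,  19.3]), array([243.7, 177.1]), 73.7, 3728) 0.18099579240860963
rail hi (array([ 536.8, -307. ]), array([ 59. , 276.5]), 6.4, 1060)
strip (array([ 532. , -245.4]), array([ 26.4, 145.3]), 2.4, 644)
pump (array([ 383.8, -347.7]), array([126.9,  21.7]), 4.8, 260) cut (array([363.8, 101. ]), array([109.3,  89.4]), 1.6, 271)
bottle (array([659.6, 161.6]), array([37.3, 38.6]), 4.4, 135)
```

View pics/railcrop.png

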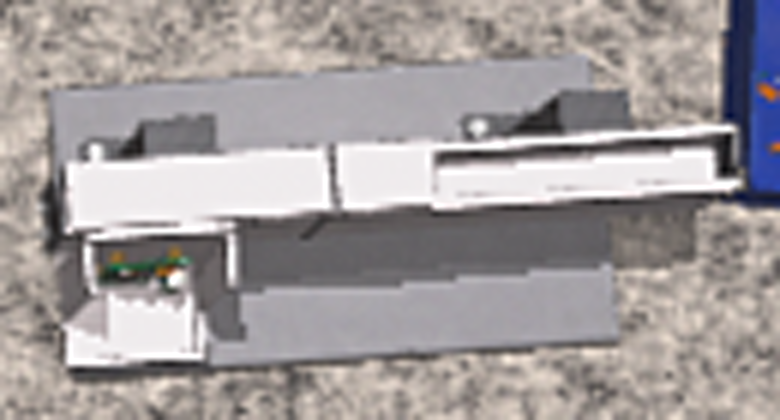

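View pics/rackcrop.png

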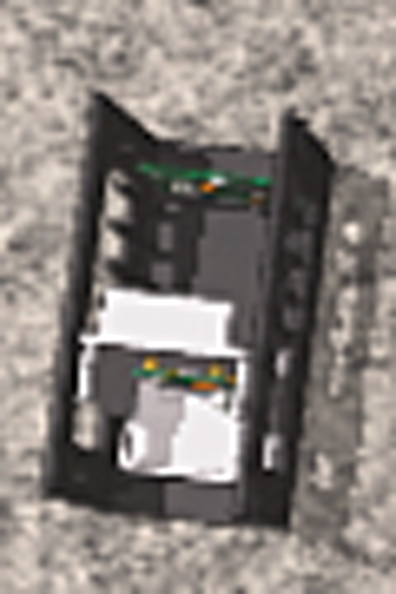

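The rail crop shows the parked carrier on the left, the scribed line at crop x≈333 (full picture (365.7,190)), and the strip ending at crop x≈435. The rack crop shows the hook flange as a white band at crop (165,320), with clear space in front of it and behind it.

```bash
python3 - <<'E'
from h import *
z=np.load('top0.npz');p,d=z['p'],z['d'];c=calibration('top');W=cloud(d,c);z2=W[...,2]
m=np.zeros(d.shape,bool);m[135:230,205:300]=1
S=W[m&(z2>.05)&(z2<.2)];print('station',cv2.boxPoints(cv2.minAreaRect((S[:,:2]*1000).astype(np.float32))).round())
h=cv2.convexHull((S[:,:2]*1000).astype(np.float32))[:,0];print(h.round()[::3].tolist())
m[:]=0;m[180:265,140:200]=1
wh=p.min(-1)>190
H=W[m&wh&(z2>.108)&(z2<.125)];print('hook',rect(H),np.median(H[:,2]))
a=np.radians(-7.3);Q=(H[:,:2]-[.4596,.2029])@np.array([[np.cos(a),-np.sin(a)],[np.sin(a),np.cos(a)]]);print(Q.min(0),Q.max(0))
# walls edges in rack frame
# line and rail
for u,v in((365.2,184.7),(365.8,194.5)):print('line',ray(u,v,.158,c).round(4))
m[:]=0;m[165:200,312:440]=1
S=W[m&(z2>.152)&(z2<.17)];print('strip',rect(S),np.median(S[:,2]),cv2.boxPoints(cv2.minAreaRect((S[:,:2]*1000).astype(np.float32))).round(1).tolist())
m[:,:384]=0;S=W[m&(z2>.138)&(z2<.152)];print('open',rect(S),cv2.boxPoints(cv2.minAreaRect((S[:,:2]*1000).astype(np.float32))).round(1).tolist())
for P in((.40,0),(.44,-.05),(.45,-.1),(.42,-.12)):print(P,proj(np.array([*P,0]),c).round())
B=W[(z2<.003)&(z2>-.01)&(d>0)];print('bench xmin',np.percentile(B[:,0],1))
# pump full extent by colour
hsv=cv2.cvtColor(p,cv2.COLOR_BGR2HSV);mm=(hsv[...,0]>95)&(hsv[...,0]<125)&(hsv[...,1]>150);mm[:,:370]=0;mm[:,405:]=0;mm[:225]=0;v,u=np.nonzero(mm);print(u.min(),u.max(),v.min(),v.max())
E
```

```text
station [[ 467.  -54.]
 [ 607. -119.]
 [ 678.   35.]
 [ 538.  100.]]
[[658.0, 37.0], [574.0, 82.0], [547.0, 84.0], [486.0, -15.0], [483.0, -57.0], [500.0, -70.0], [592.0, -106.0]]
hook (array([462.7, 201.1]), array([58.3, 33.6]), 71.7, 162) 0.11468879286249989
[-0.01869577 -0.02745138] [0.01804594 0.03038142]
line [ 0.5441 -0.2784  0.158 ]
line [ 0.5205 -0.2786  0.158 ]
strip (array([ 532. , -245.4]), array([ 26.4, 145.3]), 2.4, 644) 0.15691428923648432 [[515.7000122070312, -173.39999389648438], [521.9000244140625, -318.6000061035156], [548.2000122070312, -317.3999938964844], [542.0, -172.3000030517578]]
open (array([ 538.1, -384.9]), array([ 27.5, 120.5]), 2.8, 217) [[521.4000244140625, -325.3999938964844], [527.2999877929688, -445.70001220703125], [554.7999877929688, -444.3999938964844], [548.9000244140625, -324.1000061035156]]
(0.4, 0) [[250. 252.]]
(0.44, -0.05) [[269. 236.]]
(0.45, -0.1) [[288. 232.]]
(0.42, -0.12) [[296. 243.]]
bench xmin 0.02222689968123411
381 389 234 280
```

Request:
send_rows:
  plan:
    - [80,0,0,0,-0.125]
    - [80,0,0,0,-0.125]
    - [80,0,0,0,-0.125]
    - [80,0,0,0,-0.125]
    - [80,0,0,0,-0.125]
    - [80,0,0,0,-0.125]
    - [80,0,0,0,-0.125]
    - [80,0,0,0,-0.125]
    - [80,0,0,0,0]

```text
time_s: 0.85
position: [0.2688, -0.5638, 0.236]
tcp_rot: [[0.124, 0.992, -0.0], [0.992, -0.124, 0.001], [0.001, -0.001, -1.0]]
force: [0.8, 0.1, -0.7]
opening: 0.689
grasp_force: 0.0
```

```bash
python3 - <<'E'
from h import *
z=np.load('top0.npz');d=z['d'];c=calibration('top');W=cloud(d,c)
m=W[245:295:3,308:325];print((m[...,2]*1000).round().max(1),(m[...,2]*1000).round().min(1))
S=W[150:235,200:300].reshape(-1,3)
S=S[S[:,2]>.1]
for y in(-.06,-.08,-.1):
    q=S[abs(S[:,1]-y)<.006];print(y,q[:,0].min() if len(q) else None)
E
```

```text
[   4.    3.    7.    5.    8.    5.    8.   13.    4.   12.    3.    9.
    6. 1376.   13.   14.  568.] [-10.  -5.  -8.  -7.  -5.  -8.  -6.  -4.  -5.  -6.  -4.  -6.  -5.  -7.
 -10.  -8.  -4.]
-0.06 0.48377434048623297
-0.08 0.517473628360054
-0.1 0.5635118522619745
```

Request:
send_rows:
  plan:
    - [80,0.02,0.003,0,0]
    - [80,0.0393,0.005,0,0]
    - [80,0.0393,0.005,0,0]
    - [80,0.0393,0.005,0,0]
    - [80,0.0393,0.005,0,0]
    - [80,0.0393,0.005,0,0]
    - [80,0.0393,0.005,0,0]
    - [80,0.0393,0.005,0,0]
    - [80,0.0393,0.005,0,0]
    - [80,0.0393,0.005,0,0]
    - [80,0.0393,0.005,0,0]
    - [80,0.0393,0.005,0,0]
    - [80,0.0393,0.005,0,0]
    - [80,0.0393,0.005,0,0]
    - [80,0.0393,0.005,0,0]
    - [80,0.0393,0.005,0,0]
    - [80,0.0393,0.005,0,0]
    - [80,0.0393,0.005,0,0]
    - [80,0.0393,0.005,0,0]
    - [80,0.0393,0.005,0,0]

```text
time_s: 2.52
position: [0.4624, 0.1863, 0.2365]
tcp_rot: [[0.129, 0.992, -0.0], [0.992, -0.129, -0.0], [-0.0, -0.0, -1.0]]
force: [0.3, 0.0, 0.2]
opening: 0.682
grasp_force: 0.0
```

Request:
send_rows:
  plan:
    - [80,0.019,0,0,0]
    - [80,0,0,0,0]
    - [80,0,0,0,0]
    - [80,0,0,0,0]

```text
time_s: 2.85
position: [0.4642, 0.2023, 0.2362]
tcp_rot: [[0.127, 0.992, -0.001], [0.992, -0.127, -0.001], [-0.001, -0.001, -1.0]]
force: [0.5, 0.0, 0.1]
opening: 0.685
grasp_force: 0.0
```

```bash
python3 - <<'E'
from h import *
s=read_state();print(s['position'],s['tcp_rot'].round(4),s['time_s'],s['opening'],s['force'])
E
```

```text
[0.46423343 0.20229762 0.23622095] [[ 1.271e-01  9.919e-01 -1.300e-03]
 [ 9.919e-01 -1.271e-01 -9.000e-04]
 [-1.000e-03 -1.200e-03 -1.000e+00]] 2.85 0.6852095686654066 [0.53535625 0.00910969 0.12634891]
```

Request:
send_rows:
  plan:
    - [80,0,0.0025,0.02,0]
    - [80,0,0,0.025,0]
    - [80,0,0,0.025,0]
    - [80,0,0,0.02,0]
    - [80,0,0,0.015,0]
    - [80,0,0,0.012,0]
    - [80,0,0,0.01,0]
    - [80,0,0,0.01,0]
    - [80,0,0,0,0]
    - [80,0,0,0,0]

```text
time_s: 3.68
position: [0.4673, 0.2021, 0.0994]
tcp_rot: [[0.127, 0.992, -0.001], [0.992, -0.127, -0.0], [-0.0, -0.001, -1.0]]
force: [0.1, -0.4, -0.2]
opening: 0.688
grasp_force: 0.0
```

```bash
python3 - <<'E'
from h import *
p,d=capture('scene');a=cv2.resize(p[200:320,150:300],None,fx=5,fy=5,interpolation=cv2.INTER_CUBIC);cv2.imwrite('pics/s1.png',a)
E
```

```text
(no output)
```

View pics/s1.png

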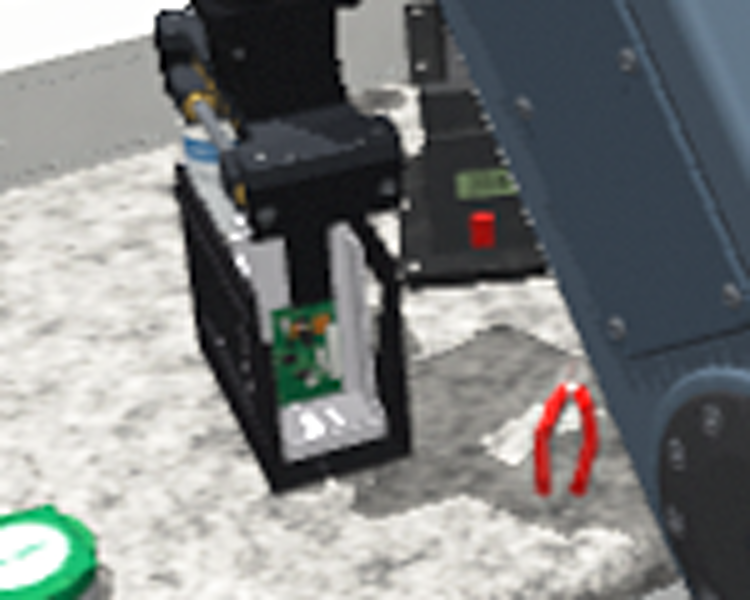

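The front finger is inside the tray above the board (crop (310,270)) and touches nothing. Closing now.

Request:
send_rows:
  plan:
    - [160,0,0,0,0]
    - [200,0,0,0,0]
    - [230,0,0,0,0]
    - [255,0,0,0,0]
    - [255,0,0,0,0]
    - [255,0,0,0,0]
    - [255,0,0,0,0]
    - [255,0,0,0,0]

```text
time_s: 4.4
position: [0.4678, 0.2028, 0.0996]
tcp_rot: [[0.126, 0.992, 0.001], [0.992, -0.126, 0.0], [0.0, 0.001, -1.0]]
force: [0.3, -0.0, 0.1]
opening: 0.225
grasp_force: 29.9
```

Request:
send_rows:
  plan:
    - [255,0,0,-0.004,0]
    - [255,0,0,-0.008,0]
    - [255,0,0,-0.012,0]
    - [255,0,0,-0.016,0]
    - [255,0,0,-0.02,0]
    - [255,0,0,-0.02,0]
    - [255,0,0,-0.02,0]
    - [255,0,0,-0.02,0]
    - [255,0,0,-0.014,0]
    - [255,0,0,-0.01,0]
    - [255,0,0,-0.006,0]
    - [255,0,0,0,0]
    - [255,0,0,0,0]

```text
time_s: 5.48
position: [0.467, 0.2026, 0.2496]
tcp_rot: [[0.126, 0.992, -0.0], [0.992, -0.126, -0.0], [-0.0, -0.0, -1.0]]
force: [-0.1, 0.0, -2.7]
opening: 0.225
grasp_force: 29.9
```

Request:
send_rows:
  plan:
    - [255,0,0,0,-0.084]
    - [255,0,0,0,-0.084]
    - [255,-0.01,-0.006,0,0]
    - [255,-0.02,-0.008,0,0]
    - [255,-0.03,-0.01,0,0]
    - [255,-0.03,-0.01,0,0]
    - [255,-0.03,-0.01,0,0]
    - [255,-0.03,-0.007,0,0]
    - [255,-0.03,-0.005,0,0]
    - [255,-0.03,0,0,0]
    - [255,-0.03,0,0,0]
    - [255,-0.03,0,0,0]
    - [255,-0.025,0,0,0]
    - [255,-0.02,0,0,0]
    - [255,-0.01,0.01,0,0]
    - [255,-0.006,0.012,0,0]
    - [255,0,0.008,0,0]
    - [255,0,0,0,0]
    - [255,0,0,0,0]

```text
time_s: 7.07
position: [0.4544, -0.1284, 0.2489]
tcp_rot: [[-0.042, 0.999, -0.002], [0.999, 0.042, 0.001], [0.001, -0.002, -1.0]]
force: [0.2, 0.0, -1.7]
opening: 0.226
grasp_force: 29.9
```

```bash
python3 - <<'E'
from h import *
p,d=capture('scene');q,e=capture('top')
cv2.imwrite('pics/s2.png',np.vstack([cv2.resize(p[150:350,120:400],None,fx=2,fy=2)[:300],cv2.resize(q[150:300,180:460],None,fx=2,fy=2)]))
s=read_state();print(s['position'],s['tcp_rot'].round(3))
E
```

```text
[ 0.45404201 -0.12807454  0.24907472] [[-0.042  0.999 -0.002]
 [ 0.999  0.042  0.001]
 [ 0.001 -0.002 -1.   ]]
```

View pics/s2.png

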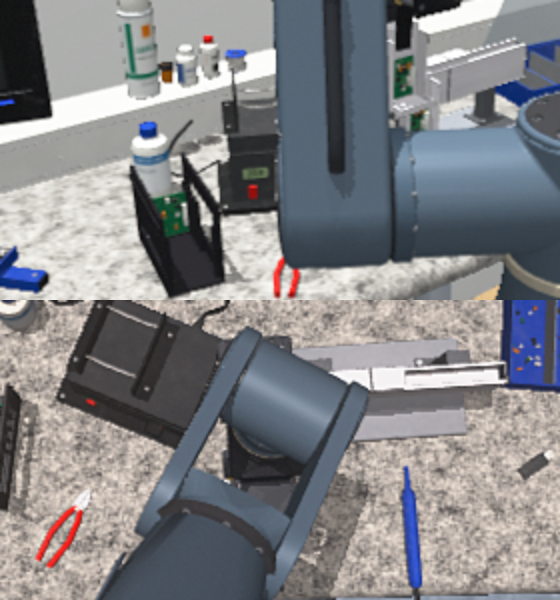

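The carrier hangs from the gripper over bare bench, well to the right of the station. The rail and pump (410,520) are clear. Lowering now.

Request:
send_rows:
  plan:
    - [255,0,0,0.01,0]
    - [255,0,0,0.02,0]
    - [255,0,0,0.025,0]
    - [255,0,0,0.025,0]
    - [255,0,0,0.025,0]
    - [255,0,0,0.02,0]
    - [255,0,0,0.012,0]
    - [255,0,0,0.008,0]
    - [255,0,0,0.005,0]
    - [255,0,0,0,0]
    - [255,0,0,0,0]
    - [255,0,0,0.003,0]
    - [255,0,0,0.001,0]
    - [255,0,0,0,0]
    - [255,0,0,0,0]

```text
time_s: 8.42
position: [0.4555, -0.1292, 0.0959]
tcp_rot: [[-0.042, 0.999, 0.001], [0.999, 0.042, -0.0], [-0.0, 0.001, -1.0]]
force: [0.2, -0.8, -1.5]
opening: 0.224
grasp_force: 29.9
```

Request:
send_rows:
  plan:
    - [255,0,0,0.001,0]
    - [255,0,0,0.001,0]
    - [255,0,0,0,0]
    - [255,0,0,0,0]

```text
time_s: 8.75
position: [0.4555, -0.1292, 0.0936]
tcp_rot: [[-0.042, 0.999, 0.0], [0.999, 0.042, -0.0], [-0.0, 0.0, -1.0]]
force: [0.6, -0.7, -1.3]
opening: 0.228
grasp_force: 29.9
```

Request:
send_rows:
  plan:
    - [255,0,0,0.001,0]
    - [255,0,0,0,0]
    - [255,0,0,0,0]

```text
time_s: 9.0
position: [0.456, -0.1293, 0.0932]
tcp_rot: [[-0.042, 0.999, 0.002], [0.999, 0.042, -0.001], [-0.001, 0.002, -1.0]]
force: [0.4, 1.3, 5.4]
opening: 0.225
grasp_force: 29.9
```

Contact with the bench (force up to +5 N). I'll release, then rise once the fingers are open.

Request:
send_rows:
  plan:
    - [225,0,0,0,0]
    - [180,0,0,0,0]
    - [140,0,0,0,0]
    - [100,0,0,0,0]
    - [80,0,0,0,0]
    - [80,0,0,0,0]
    - [80,0,0,0,0]
    - [80,0,0,-0.005,0]
    - [80,0,0,-0.015,0]
    - [80,0,0,-0.025,0]
    - [80,0,0,-0.03,0]
    - [80,0,0,-0.03,0]
    - [80,0,0,-0.02,0]
    - [80,0,0,-0.01,0]
    - [80,0,0,0,0]

```text
time_s: 10.25
position: [0.4567, -0.1298, 0.2304]
tcp_rot: [[-0.042, 0.999, 0.006], [0.999, 0.042, -0.003], [-0.003, 0.005, -1.0]]
force: [-0.6, 0.2, -0.2]
opening: 0.684
grasp_force: 0.0
```

```bash
python3 - <<'E'
from h import *
q,e=capture('top');c=calibration('top');W=cloud(e,c)
p,_=capture('scene')
cv2.imwrite('pics/s3.png',np.vstack([cv2.resize(p[150:300,220:400],(560,460)),])) 
cv2.imwrite('pics/t3.png',cv2.resize(q[150:300,180:460],None,fx=2,fy=2))
s=read_state();print(s['position'],s['opening'],s['time_s'])
print('expected carrier px',proj(np.array([[.4555,-.1293,.11],[.42,-.129,0]]),c))
E
```

```text
[ 0.45509037 -0.12897361  0.22774411] 0.6849176422164875 10.35
expected carrier px [[302.12879522 225.45367646]
 [299.26300077 243.05113012]]
```

View pics/t3.png

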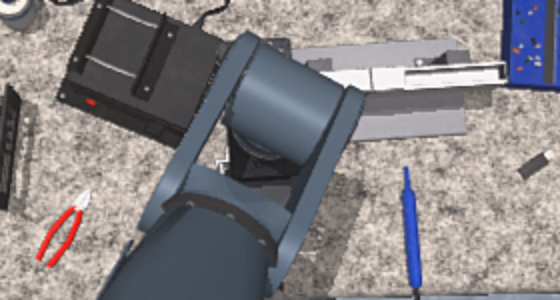

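Request:
send_rows:
  plan:
    - [0,0,0,0,0.125]
    - [0,0,0,0,0.125]
    - [0,0,0,0,0.125]
    - [0,0,0,0,0.125]
    - [0,0,0,0,0.125]
    - [0,0,0,0,0.125]
    - [0,0,0,0,0.125]
    - [0,0,0,0,0.125]
    - [0,0,0,0,0.125]
    - [0,0,0,0,0.125]
    - [0,0,0,0,0.125]
    - [0,0,0,0,0.125]
    - [0,0,0,0,0.071]
    - [0,-0.011,0,0,0]
    - [0,-0.0115,0,0,0]
    - [0,0,0,0,0]
    - [0,0,0,0,0]

```text
time_s: 11.77
position: [0.4314, -0.1297, 0.2271]
tcp_rot: [[0.999, 0.042, -0.002], [0.042, -0.999, 0.001], [-0.002, -0.001, -1.0]]
force: [0.1, -0.2, -0.3]
opening: 1.001
grasp_force: 0.0
```

```bash
python3 - <<'E'
from h import *
q,e=capture('top');p,_=capture('scene')
cv2.imwrite('pics/s4.png',np.vstack([cv2.resize(p[80:280,260:440],(630,300+0)),cv2.resize(q[150:270,210:360],(630,300))]))
s=read_state();print(s['position'],s['tcp_rot'].round(4),s['opening'],s['time_s'])
E
```

```text
[ 0.43273519 -0.13019324  0.22757095] [[ 9.991e-01  4.190e-02  3.000e-04]
 [ 4.190e-02 -9.991e-01 -1.000e-04]
 [ 3.000e-04  1.000e-04 -1.000e+00]] 0.9989032713665759 11.8667
```

View pics/s4.png

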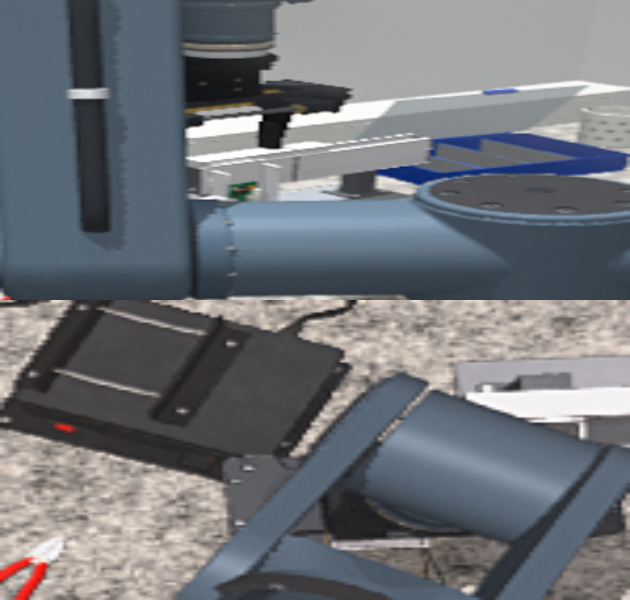

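```bash
python3 - <<'E'
from h import *
q,e=capture('top');c=calibration('top');W=cloud(e,c)
m=np.zeros(e.shape,bool);m[205:245,255:300]=1
S=W[m&(W[...,2]>.2)&(W[...,2]<.42)]
for lo in np.arange(.2,.42,.02):
    q=S[(S[:,2]>=lo)&(S[:,2]<lo+.02)]
    if len(q)>3:print(lo.round(2),len(q),q.min(0).round(3),q.max(0).round(3))
m[:]=0;m[135:235,205:300]=1
T=W[m&(W[...,2]>.04)&(W[...,2]<.19)&(e>0)];T=T[T[:,1]>-.075]
for y in(-.07,-.05,-.03,-.01,.01,.03):
    t=T[abs(T[:,1]-y)<.006];print(y,t[:,0].min().round(3) if len(t) else 0)
E
```

```text
0.3 50 [ 0.399 -0.084  0.301] [ 0.466 -0.037  0.32 ]
0.32 379 [ 0.4   -0.081  0.32 ] [ 0.464 -0.033  0.339]
0.34 6 [ 0.408 -0.08   0.349] [ 0.417 -0.079  0.358]
0.36 36 [ 0.394 -0.101  0.36 ] [ 0.43  -0.079  0.38 ]
0.38 200 [ 0.393 -0.102  0.38 ] [ 0.466 -0.08   0.396]
0.4 4 [ 0.412 -0.099  0.411] [ 0.42  -0.095  0.418]
-0.07 0.494
-0.05 0.492
-0.03 0.483
-0.01 0.486
0.01 0.509
0.03 0.519
```

The gripper body's rear edge is at x≈0.466 and the station's nearest point is at 0.483. That leaves a 17 mm gap, so I can descend.

Request:
send_rows:
  plan:
    - [0,0.001,0,0.015,0]
    - [0,0,0,0.025,0]
    - [0,0,0,0.025,0]
    - [0,0,0,0.025,0]
    - [0,0,0,0.02,0]
    - [0,0,0,0.015,0]
    - [0,0,0,0.015,0]
    - [0,0,0,0.0095,0]
    - [0,0,0,0,0]
    - [0,0,0,0,0]

```text
time_s: 12.75
position: [0.4341, -0.13, 0.0777]
tcp_rot: [[0.999, 0.042, -0.001], [0.042, -0.999, 0.0], [-0.001, -0.0, -1.0]]
force: [-0.4, -0.5, 0.2]
opening: 1.003
grasp_force: 0.0
```

Request:
send_rows:
  plan:
    - [30,0,0,0,0]
    - [45,0,0,0,0]
    - [60,0,0,0,0]
    - [75,0,0,0,0]
    - [90,0,0,0,0]
    - [130,0,0,0,0]
    - [255,0,0,0,0]
    - [255,0,0,0,0]
    - [255,0,0,0,0]

```text
time_s: 13.5
position: [0.4341, -0.1303, 0.0784]
tcp_rot: [[0.999, 0.042, 0.001], [0.042, -0.999, -0.001], [0.001, 0.001, -1.0]]
force: [0.1, -0.9, 6.0]
opening: 0.684
grasp_force: 30.0
```

Request:
send_rows:
  plan:
    - [255,0,0,-0.004,0]
    - [255,0,0,-0.01,0]
    - [255,0,0,-0.018,0]
    - [255,0,0,-0.022,0]
    - [255,0,0,-0.022,0]
    - [255,0,0,-0.022,0]
    - [255,0,0,-0.016,0]
    - [255,0,0,-0.008,0]
    - [255,0,0,0,0]

```text
time_s: 14.25
position: [0.4344, -0.1302, 0.2013]
tcp_rot: [[0.999, 0.042, 0.003], [0.042, -0.999, -0.001], [0.003, 0.002, -1.0]]
force: [-0.4, 0.7, -2.1]
opening: 0.687
grasp_force: 30.0
```

Request:
send_rows:
  plan:
    - [255,0,0.01,0,0]
    - [255,-0.001,0.02,0,0]
    - [255,-0.001,0.03,0,0]
    - [255,-0.001,0.03,0,0]
    - [255,-0.001,0.03,0,0]
    - [255,-0.001,0.03,0,0]
    - [255,-0.001,0.03,0,0]
    - [255,-0.001,0.03,0,0]
    - [255,-0.001,0.02,0,0]
    - [255,-0.001,0.014,0,0]
    - [255,-0.001,0.006,0,0]
    - [255,0,0,0,0]
    - [255,0,0,0,0]

```text
time_s: 15.33
position: [0.4336, -0.3789, 0.199]
tcp_rot: [[0.999, 0.042, -0.002], [0.042, -0.999, 0.003], [-0.002, -0.003, -1.0]]
force: [0.3, -0.6, -2.1]
opening: 0.683
grasp_force: 30.0
```

```bash
python3 - <<'E'
from h import *
s=read_state();print(s['position'],s['tcp_rot'].round(4),s['opening'],s['time_s'],s['force'])
q,e=capture('top');p,f=capture('scene');np.savez('t5.npz',q=q,e=e,p=p,f=f)
cv2.imwrite('pics/t5.png',np.vstack([cv2.resize(p[60:200,300:440],(700,300)),cv2.resize(q[150:270,310:450],(700,300))]))
E
```

```text
[ 0.433586   -0.37889236  0.19902885] [[ 0.9991  0.0416 -0.0017]
 [ 0.0417 -0.9991  0.0029]
 [-0.0016 -0.003  -1.    ]] 0.6826608394291032 15.3333 [ 0.27721011 -0.57496272 -2.09874403]
```

View pics/t5.png

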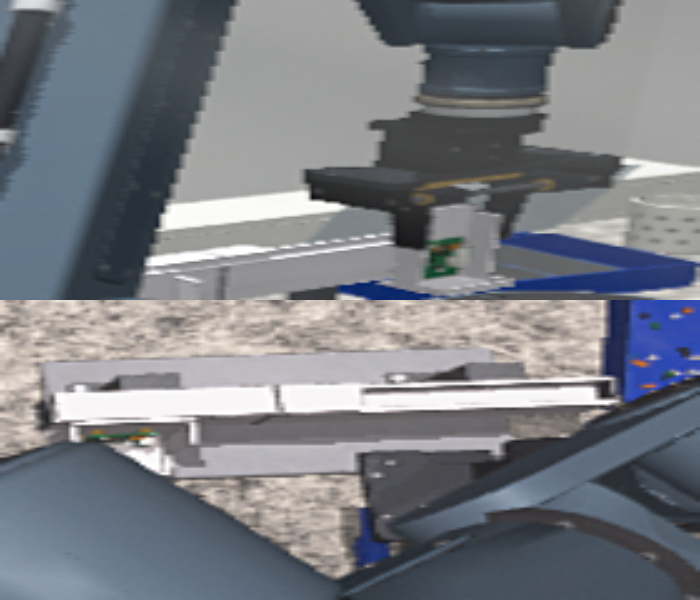

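The carrier hangs upright between both fingers (scene crop (440,245)), and the rail and its line are visible in both views. I'll check the rail position against the scene camera.

```bash
python3 - <<'E'
from h import *
z=np.load('t5.npz');c=calibration('scene')
R=np.array([[.9991,-.0419],[.0419,.9991]]);o=np.array([.5223,-.3234])
def w(x,y,zz):return np.r_[o+R@[x,y],zz]
for n,P in dict(linetop=w(0,.045,.158),lineback=w(.026,.045,.158),lineface=w(0,.045,.13),strip_end_f=w(0,.005,.158)).items():print(n,proj(P,c).round(1))
p=z['p'];r=p[180:205,330:352].min(-1)
for i in range(180,206,2):print(i,p[i,330:352].mean(-1).astype(int))
# carrier edge in scene: white at top of carrier held; predicted corners
t=np.array([.4336,-.3789,.199])
for n,(x,y,zz) in dict(topL=(.0144-.003,.03,.032),topR=(.0144-.003,-.03,.032),panfrontL=(.0144-.013-.031,.03,-.078)).items():print(n,proj(np.r_[t[:2]+R@[x,y],t[2]+zz],c).round(1))
W=cloud(z['f'],c);g=cv2.cvtColor(p,cv2.COLOR_BGR2HSV)
m=(g[...,0]>40)&(g[...,0]<85)&(g[...,1]>110)&(z['f']>0);m[:150]=0;m[:,:370]=0;m[:,420:]=0
G=W[m];print('board',len(G),np.median(G,0),G.min(0),G.max(0),(np.median(G,0)[:2]-t[:2])@R)
E
```

```text
linetop [[344.9 179.3]]
lineback [[339.3 176.8]]
lineface [[344.6 187.8]]
strip_end_f [[354.8 176.4]]
180 [255 255 255 255 255 255 255 255 255 255 255 255 255 178 122 120 140 141
 144 144 147 152]
182 [255 255 255 255 255 255 210 148 123 123 141 141 142 143 156 161 157 170
 181 177 164 146]
184 [181 130 127 136 138 140 141 146 151 155 156 176 188 171 137 115 139 144
 145 146 144 145]
186 [228 217 183 204 239 218 167 164 149 133 135 146 147 134 100 114 147 145
 145 145 147 148]
188 [135 139 144 145 146 169 180 148 141 143 144 145 148 136 110 131 151 146
 148 145 144 145]
190 [147 148 147 148 143 125 172 244 245 190 154 147 148 124  92 128 148 146
 146 147 146 147]
192 [148 148 148 147 144 146 159 158 153 146 143 145 148 126  92 129 147 145
 145 144 144 143]
194 [148 147 147 148 141 144 159 158 158 153 146 145 146 121 106 146 142 141
 141 141 141 142]
196 [148 147 147 147 141 142 159 156 157 150 141 140 144 112  95 144 144 144
 144 145 144 143]
198 [147 147 147 148 141 144 161 156 160 155 139 143 146 115  97 146 145 142
 143 145 146 163]
200 [ 99 106 139 139 142 143 159 158 159 151 136 143 147 127 118 169 174 188
 211 211 213 212]
202 [140 139 139 136 133 132 138 142 147 149 157 186 209 204 209 216 221 224
 227 223 220 222]
204 [143 142 142 143 142 143 141 141 141 142 140 140 136 136 134 134 133 130
 129 133 143 148]
topL [[381.4 159. ]]
topR [[395.9 154.8]]
panfrontL [[388.9 198. ]]
board 43 [ 0.43942821 -0.37359019  0.15263302] [ 0.43463593 -0.39111468  0.13163939] [ 0.44233713 -0.3663495   0.18843046] [0.00604545 0.00506083]
```

Request:
send_rows:
  plan:
    - [255,0.006,0.002,0,0]
    - [255,0.012,0.002,0,0]
    - [255,0.016,0.001,0,0]
    - [255,0.016,0,0,0]
    - [255,0.012,0,0,0]
    - [255,0.0095,0,0,0]
    - [255,0,0,0,0]
    - [255,0,0,0,0]
    - [255,0,0,0,0]

```text
time_s: 16.18
position: [0.5059, -0.3819, 0.1999]
tcp_rot: [[0.999, 0.042, 0.0], [0.042, -0.999, 0.0], [0.0, -0.0, -1.0]]
force: [-0.2, 1.2, -2.1]
opening: 0.685
grasp_force: 30.0
```

```bash
python3 - <<'E'
from h import *
s=read_state();print(s['position'],s['tcp_rot'].round(4),s['opening'],s['time_s'],s['force'])
q,e=capture('top');p,f=capture('scene');np.savez('t6.npz',q=q,e=e,p=p,f=f)
cv2.imwrite('pics/t6.png',np.vstack([cv2.resize(p[110:210,320:420],(700,300)),cv2.resize(q[160:230,350:450],(700,300))]))
E
```

```text
[ 0.50589894 -0.3818595   0.19991408] [[ 9.991e-01  4.170e-02  5.000e-04]
 [ 4.170e-02 -9.991e-01  4.000e-04]
 [ 5.000e-04 -4.000e-04 -1.000e+00]] 0.6852067264442776 16.1833 [-0.15495417  1.16058193 -2.14198905]
```

View pics/t6.png

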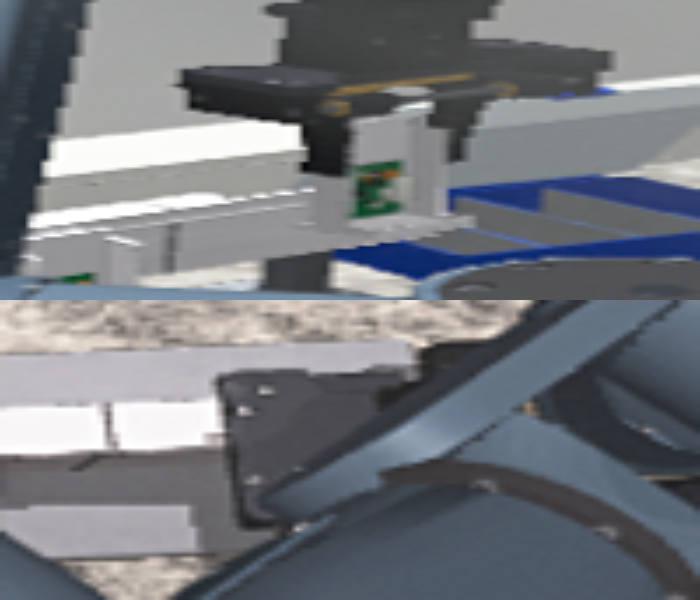

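The carrier is over the bay with its front face just before the lip, and the line is visible at scene crop (172,250). Lowering, slowly near the end.

Request:
send_rows:
  plan:
    - [255,0,0,0.01,0]
    - [255,0,0,0.018,0]
    - [255,0,0,0.014,0]
    - [255,0,0,0.01,0]
    - [255,0,0,0.006,0]
    - [255,0,0,0.005,0]
    - [255,0,0,0.005,0]
    - [255,0,0,0.005,0]
    - [255,0,0,0.004,0]
    - [255,0,0,0.003,0]
    - [255,0,0,0,0]
    - [255,0,0,0,0]

```text
time_s: 17.28
position: [0.506, -0.3822, 0.1201]
tcp_rot: [[0.999, 0.042, 0.0], [0.042, -0.999, -0.0], [0.0, 0.0, -1.0]]
force: [0.4, -0.3, -1.9]
opening: 0.686
grasp_force: 30.0
```

Request:
send_rows:
  plan:
    - [255,0,0,0.0015,0]
    - [255,0,0,0.0015,0]
    - [255,0,0,0,0]
    - [255,0,0,0,0]

```text
time_s: 17.62
position: [0.5063, -0.3825, 0.1176]
tcp_rot: [[0.999, 0.042, 0.001], [0.042, -0.999, -0.001], [0.001, 0.001, -1.0]]
force: [-0.6, 0.6, 1.1]
opening: 0.685
grasp_force: 30.0
```

Request:
send_rows:
  plan:
    - [255,0,0,0.001,0]
    - [255,0,0,0,0]
    - [255,0,0,0,0]

```text
time_s: 17.87
position: [0.5064, -0.3826, 0.1175]
tcp_rot: [[0.999, 0.042, 0.001], [0.042, -0.999, -0.001], [0.001, 0.001, -1.0]]
force: [-0.9, 1.1, 5.9]
opening: 0.689
grasp_force: 30.0
```

Request:
send_rows:
  plan:
    - [255,0,0,-0.0012,0]
    - [255,0,-0.002,0,0]
    - [255,0,-0.004,0,0]
    - [255,0,-0.006,0,0]
    - [255,0,-0.008,0,0]
    - [255,0,-0.008,0,0]
    - [255,0,-0.008,0,0]
    - [255,0,-0.008,0,0]
    - [255,0,-0.008,0,0]
    - [255,0,-0.007,0,0]
    - [255,0,-0.005,0,0]
    - [255,0,-0.004,0,0]
    - [255,0,-0.002,0,0]
    - [255,0,0,0,0]
    - [255,0,0,0,0]
    - [255,0,0,0,0]

```text
time_s: 19.2
position: [0.5032, -0.3117, 0.1175]
tcp_rot: [[0.999, 0.042, 0.0], [0.042, -0.999, 0.001], [0.0, -0.001, -1.0]]
force: [1.5, 0.2, 7.0]
opening: 0.685
grasp_force: 30.0
```

```bash
python3 - <<'E'
from h import *
s=read_state();print(s['position'],s['opening'],s['time_s'],s['force'])
q,e=capture('top');p,f=capture('scene');np.savez('t7.npz',q=q,e=e,p=p,f=f)
cv2.imwrite('pics/t7.png',np.vstack([cv2.resize(p[135:215,310:410],(700,400),interpolation=cv2.INTER_CUBIC),cv2.resize(q[170:215,340:415],(350,200))[:, :].repeat(1,0) if 0 else cv2.resize(q[170:200,330:430],(700,200))]))
E
```

```text
[ 0.50320514 -0.31169241  0.11750054] 0.6848409507299887 19.2 [1.49905217 0.17026873 6.98885034]
```

View pics/t7.png

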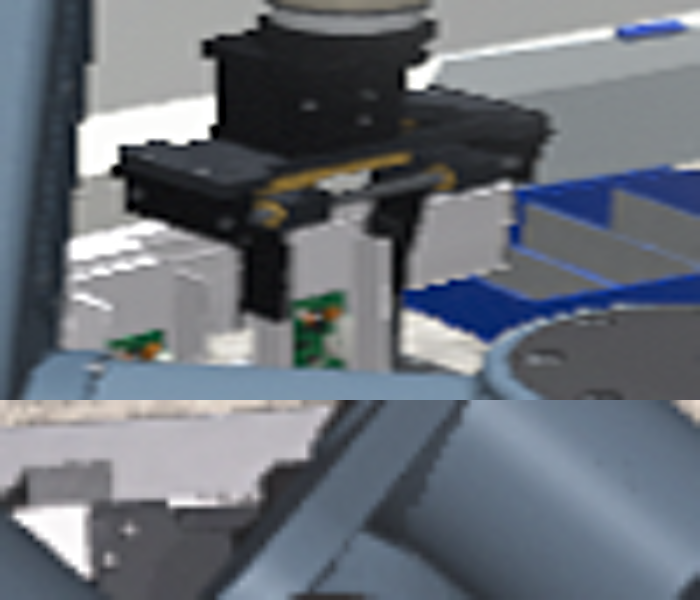

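Request:
send_rows:
  plan:
    - [255,0,-0.0015,-0.0005,0]
    - [255,0,-0.0015,0,0]
    - [255,0,0,0,0]
    - [255,0,0,0,0]
    - [220,0,0,0,0]
    - [150,0,0,0,0]
    - [100,0,0,0,0]
    - [60,0,0,0,0]
    - [30,0,0,0,0]
    - [30,0,0,0,0]
    - [30,0,0,0,0]
    - [30,0,0,0,0]
    - [30,0,0,0,0]

```text
time_s: 20.38
position: [0.5026, -0.309, 0.1175]
tcp_rot: [[0.999, 0.042, -0.001], [0.042, -0.999, 0.001], [-0.001, -0.001, -1.0]]
force: [0.1, 1.0, -0.6]
opening: 0.875
grasp_force: 0.0
```

Request:
send_rows:
  plan:
    - [30,0,0,-0.005,0]
    - [30,0,0,-0.012,0]
    - [30,0,0,-0.02,0]
    - [30,0,0,-0.025,0]
    - [30,0,0,-0.025,0]
    - [30,0,0,-0.025,0]
    - [30,0,0,-0.015,0]
    - [30,0,0.03,-0.005,0]
    - [30,0,0.04,0,0]
    - [30,0,0.04,0,0]
    - [30,0,0.04,0,0]
    - [30,0,0.04,0,0]
    - [30,0,0.04,0,0]
    - [30,0,0.03,0,0]
    - [30,0,0,0,0]

```text
time_s: 21.63
position: [0.512, -0.576, 0.249]
tcp_rot: [[0.999, 0.037, 0.001], [0.037, -0.999, -0.005], [0.0, 0.005, -1.0]]
force: [-0.5, 0.1, -0.1]
opening: 0.883
grasp_force: 0.0
```

```bash
python3 - <<'E'
from h import *
q,e=capture('top');p,f=capture('scene');np.savez('t8.npz',q=q,e=e,p=p,f=f)
cv2.imwrite('pics/t8.png',np.vstack([cv2.resize(p[160:220,310:400],(750,300),interpolation=cv2.INTER_CUBIC),cv2.resize(q[170:230,320:410],(750,300),interpolation=cv2.INTER_CUBIC)]))
E
```

```text
(no output)
```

View pics/t8.png

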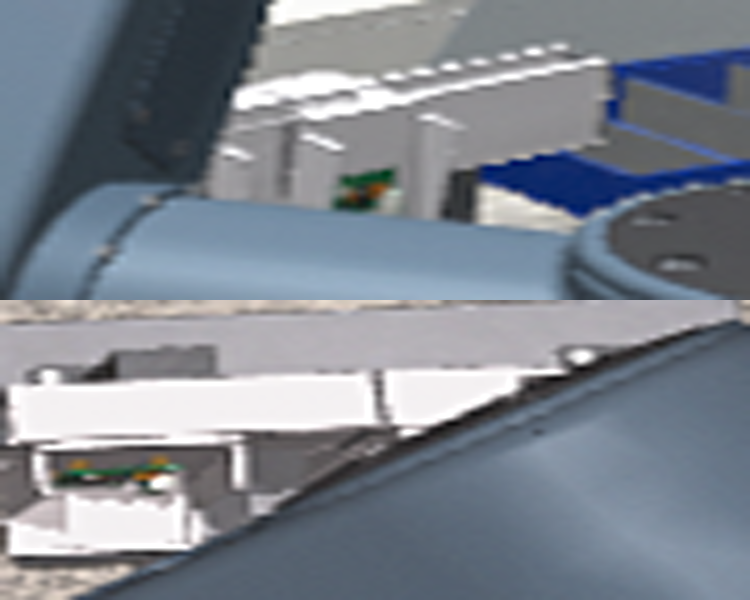

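The carrier hangs seated, with its left edge close to the line (line at scene crop (288,160), edge at (300,140)). The arm blocks the top view, so I'll pull it back and measure there.

Request:
send_rows:
  plan:
    - [30,-0.02,0,0,0]
    - [30,-0.035,0,0,0]
    - [30,-0.035,0,0,0]
    - [30,-0.035,0,0,0]
    - [30,-0.035,0,0,0]
    - [30,-0.035,0,0,0]
    - [30,-0.03,0,0,0]
    - [30,-0.015,0,0,0]
    - [30,0,0,0,0]
    - [30,0,0,0,0]

```text
time_s: 22.57
position: [0.2745, -0.5782, 0.2504]
tcp_rot: [[0.999, 0.041, 0.001], [0.041, -0.999, 0.0], [0.001, 0.0, -1.0]]
force: [0.5, 0.7, -0.2]
opening: 0.883
grasp_force: 0.0
```

```bash
python3 - <<'E'
from h import *
q,e=capture('top');c=calibration('top');np.savez('t9.npz',q=q,e=e)
cv2.imwrite('pics/t9.png',cv2.resize(q[175:235,320:410],(780,520),interpolation=cv2.INTER_CUBIC))
R=np.array([[.9991,-.0419],[.0419,.9991]]);o=np.array([.5223,-.3234])
for n,x,y,zz in(('line top front',0,.045,.158),('wall front top L at line',-.026,.045,.138),('wall rear top L',-.006,.045,.138)):print(n,proj(np.r_[o+R@[x,y],zz],c).round(1))
for v in range(184,216,1):print(v,q[v,355:396].mean(-1).astype(int).tolist())
E
```

```text
line top front [[365.7 194.6]]
wall front top L at line [[365.1 206.6]]
wall rear top L [[364.3 198.3]]
184 [181, 182, 184, 151, 163, 173, 146, 167, 207, 171, 118, 230, 238, 234, 244, 247, 246, 247, 248, 248, 248, 248, 247, 245, 244, 245, 248, 250, 254, 255, 255, 255, 255, 255, 255, 255, 255, 255, 255, 222, 198]
185 [247, 247, 248, 248, 249, 249, 249, 250, 254, 181, 133, 241, 245, 241, 240, 240, 239, 239, 240, 240, 240, 240, 239, 239, 239, 240, 244, 169, 111, 82, 76, 70, 71, 52, 43, 59, 61, 63, 63, 67, 69]
186 [239, 239, 239, 240, 240, 239, 240, 241, 248, 185, 91, 235, 243, 238, 238, 237, 238, 238, 237, 238, 237, 238, 238, 237, 238, 241, 251, 137, 68, 79, 82, 82, 86, 94, 96, 95, 94, 104, 109, 106, 120]
187 [238, 237, 238, 237, 238, 237, 238, 239, 245, 225, 108, 236, 243, 238, 237, 237, 237, 237, 237, 238, 238, 237, 237, 237, 237, 239, 249, 159, 136, 160, 163, 162, 175, 199, 204, 202, 200, 202, 200, 200, 195]
188 [238, 238, 237, 237, 238, 237, 238, 239, 243, 228, 84, 232, 243, 238, 238, 237, 238, 237, 237, 237, 237, 237, 237, 238, 238, 239, 245, 200, 244, 254, 253, 253, 251, 249, 248,
[... 4772 characters left out ...]
, 166, 100, 105, 106, 101, 154, 170, 167, 166, 167, 166, 164, 165, 166, 166]
213 [154, 158, 71, 240, 246, 245, 211, 184, 181, 183, 178, 240, 242, 239, 238, 238, 238, 239, 239, 238, 238, 238, 242, 246, 119, 243, 200, 124, 115, 107, 104, 95, 158, 169, 166, 165, 165, 164, 164, 164, 165]
214 [156, 159, 76, 240, 245, 241, 245, 212, 177, 176, 174, 236, 240, 240, 241, 242, 242, 243, 242, 244, 244, 244, 246, 217, 149, 244, 189, 168, 179, 123, 102, 97, 159, 168, 165, 165, 164, 165, 165, 164, 165]
215 [157, 159, 93, 244, 249, 245, 247, 252, 186, 165, 170, 161, 176, 228, 241, 246, 248, 249, 240, 248, 251, 251, 251, 254, 255, 231, 144, 158, 175, 130, 112, 98, 156, 166, 162, 165, 164, 164, 166, 167, 165]
```

View pics/t9.png

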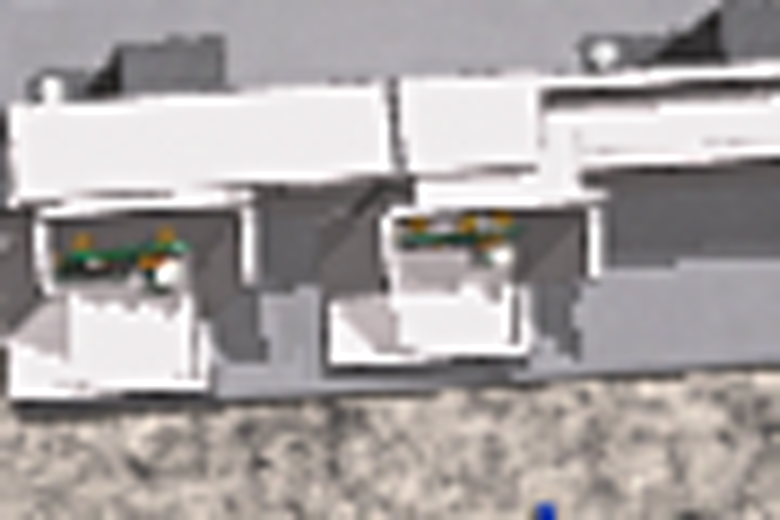

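```bash
python3 - <<'E'
from h import *
q=np.load('t9.npz')['q'].mean(-1);c=calibration('top')
for v in range(200,207):print(v,q[v,343:353].astype(int).tolist())
R=np.array([[.9991,-.0419],[.0419,.9991]]);o=np.array([.5223,-.3234])
def raily(u,v,z):return (R.T@(ray(u,v,z,c)[:2]-o)*1000).round(1)
print('line centroid on strip')
for v in range(186,194):
    w=np.clip(238-q[v,363:368],0,None);w[w<15]=0;u=(w*np.arange(363,368)).sum()/w.sum();print(v,u.round(2),raily(u,v,.158))
for v in(200,201,202,203,204):print(v,'newL',raily(363.6,v,.138),'newR',raily(388.9,v,.138))
g=cv2.cvtColor(np.load('t0.npz')['p'],6) if 0 else None
E
```

```text
200 [88, 88, 87, 82, 70, 228, 136, 85, 94, 97]
201 [92, 89, 86, 99, 67, 255, 158, 88, 96, 98]
202 [90, 87, 87, 100, 70, 255, 155, 87, 96, 98]
203 [85, 87, 103, 101, 86, 255, 155, 86, 97, 99]
204 [84, 102, 106, 99, 86, 255, 155, 87, 95, 97]
205 [83, 101, 105, 101, 87, 255, 159, 90, 95, 98]
206 [100, 103, 104, 102, 89, 216, 155, 98, 97, 97]
line centroid on strip
186 364.74 [20.6 45.4]
187 365.0 [18.2 45. ]
188 365.0 [15.8 45.3]
189 365.0 [13.4 45.5]
190 365.0 [11.  45.7]
191 365.34 [ 8.5 45.1]
192 365.39 [ 6.1 45.2]
193 365.55 [ 3.7 45.1]
200 newL [-9.9 47.1] newR [-13.9 -13.8]
201 newL [-12.3  47.3] newR [-16.3 -13.5]
202 newL [-14.7  47.5] newR [-18.7 -13.3]
203 newL [-17.2  47.8] newR [-21.1 -13.1]
204 newL [-19.6  48. ] newR [-23.6 -12.8]
```

The hung carrier lies level with the parked one, its hook behind the lip. Its left edge measures about 1–3 mm past the line's middle, inside the 5 mm tolerance, and the robot is clear.

```bash
python3 -c "
from rig import *
print(hand_in())"
```

```text
the job is handed in; nothing more can be done
None
```

I've handed in the job, with no verdict shown: the carrier hangs seated behind the lip, let go, its left edge about 1–3 mm left of the line's middle (limit 5 mm), at about 23 of the 66 s, and none of the bystanders was touched as far as the forces and pictures show.

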